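Set the hobby lamp's boom in its stand and pull it out one hole

ROBOT

A 6-joint arm with a two-finger parallel gripper is mounted at the origin on the work surface. World frame = base frame: x ahead of the robot, y to its left, z up, the work surface at z = 0. Lengths are in m, angles in degrees, forces in N, time in s.
With the tool pointing down it reaches from about 0.4 to 0.825 m from the base axis. Payload 7 kg.
Tool frame: the origin (TCP) lies at the very end of the fingers, on their centre line; the grasp point (between the pads) lies 19 mm behind it; z points along the fingers, y is the line along which they close (so a half turn about z gives the same grasp; the last joint's range is limited). The gripper opens to 88 mm and grips with 3 to 60 N. Pads are 19 mm wide; open, the fingers measure 130 mm over their backs; the gripper's body (78 mm by 193 mm) begins 47 mm behind the grasp point.
Start: joints at [-47.263, 20.546, 0.682, 0, -70.136, -16.507], TCP at [0.298, -0.605, 0.227] pointing down, gripper open.
Joint ranges: [-176.03, 176.03], [-82.01, 121.73], [-58.28, 71.71], [-173.87, 95.51], [-174.79, -0.11], [-173.66, 173.66]. Speed limits (degrees/s): [136.94, 136.94, 172.46, 180, 180, 180].

INTERFACE

Orientations are given as [roll, pitch, yaw] about the fixed x, y, z axes, in that order (R = Rz(yaw) Ry(pitch) Rx(roll)).
In Python, from plant import r gives the robot as it stands. The module is installed in compiled form; this text tells all that it offers.
- The arm moves only by the tool jog_arm, never from a script. Its arguments are lists of equal length, an entry for each row: "travel": the shift along the tool's x, y, z each as a share of 50 cm, from -1 to 1, a list of three; "dr": the turn, a rotation vector about the tool's x, y, z each as a share of 360 degrees, from -1 to 1, a list of three; "claw": the opening, from 0 (shut) to 1 (fully open). A call has exactly 10 rows; each row is the pose to reach, as a shift and turn from the pose commanded when the call began, along the tool's axes at that moment, turning the shorter way round; what a row does not reach only later rows make up. A row lasts 1/8 s, in which the tool goes at most 62.5 mm and 10.7 degrees, less where a joint would pass 70% of its speed; a pose out of reach is approached as far as the arm can. A call with a number of a shift or a turn outside -1 to 1 is refused whole. A call with a gripper value outside its range is refused whole. The fingers move at their own pace and stop on an object; "newtons" is the grip in N (left out, the last holds). Time passes only in rows, so rows that repeat a pose let the fingers close, or fill a call up. It gives the time, the measured TCP pose, the force, the opening and the grip force at its end, in the units of the state.
- r.get_state(): the state, without advancing time (a new reading comes with each control period).
- r.capture(name): name is "scene" or "side" or "wrist"; returns a dict with "pixels" (420x560x3 uint8, red, green, blue), "range_z" (420x560 float32, m along the optical axis (not along the pixel's ray), 0 where there is no reading), "fx", "fy", "cx", "cy" (pixels), "position" and "attitude" of the camera in the world; the wrist camera has in their place "hand_eye" (4x4, takes a point from camera to tool coordinates, whose origin is the TCP and whose axes are the flange's). Camera axes: x right, y up, looking along -z (the intrinsics and any distortion apply to the point x, -y, -z); pixel columns grow to the right and rows downward; lengths in m; the calibration is good to about 2 mm. A picture is of the moment at which its call begins: read the wrist's pose just before it.
- r.close_job(): hands the job in; it is judged then, once.
Trained networks look in the newest picture that a camera, given by its name, has taken for a name from the list of things; names that differ only in an ending like _2 or _b are one class to them, and where a whole thing is asked for, a point or a joint stands for the part that bears it (a point fixed in the world has none). Each returns a list of dicts, best first, with "conf" (0 to 1); they miss things now and then, are a little off and sometimes report something else, mostly with a low value. They report only what shows in the picture. A call takes as long as a camera call.
- r.boxes_of(name, camera): "extent" ([left, top, right, bottom] in pixels, round what is visible of it).
- r.regions_of(name, camera): "pixels" (420x560 bool, what is visible of it) and "extent" ([left, top, right, bottom] in pixels, round what is visible of it).
- r.tip_of(name, camera): "at" ([column, row] in pixels: a listed point, or the origin of a listed thing).
The state is a dict: "time_s": time; "joints": joint angles; "qd": joint speeds; "joint_torque": joint torques, N m; "tcp_pos": TCP position; "eef_rot": TCP orientation; "contact_force": force on the tool from outside, world axes, zero at the start; "moment": the same for the moment, N m; "gripper_width": finger opening in m; "gripper_force": force on a finger pad.
Only numpy, scipy, OpenCV 4.12 (cv2) and the standard library are available. Lean on these libraries where they do the work, as an engineer would, in place of code of your own. Each camera call takes 0.05 s, during which the arm holds its last target. There are 200 camera calls.

TASK

Lift the telescopic LED lamp boom, still pushed in, out of its plywood holder, lay it fully home in the yellow-edged lamp stand with its blue heel block in the pocket and the lamp end over the front saddle, and let go. Then take it again at the red spring pin: squeeze the pin flush with the aluminium sleeve and draw the sleeve with the lamp outwards, past the pin, until the pin springs out in the next hole. Leave the boom released and lying home in the stand, and the figures, bottles, chess rook and pot where they stand.

Things in the scene. Friction and masses are not known exactly. Their poses are not given: they have to be found in the camera images.
- boom: Telescopic lamp boom, 0.37 kg, 250 mm long. x runs along it from heel to lamp, z up, y to the side with the pin; it is used the way up it starts. Origin: underside of the blue heel block, centre. Heel 40 (x) x 60 (y) x 36 (z) mm. Fixed to it the steel inner tube, 16 mm square, x 20 to 200, axis 15 mm above the underside. Centre of mass near x = 120 mm.
- carry (a point): Point on the axis of the aluminium sleeve that slides on the inner tube. Sleeve 28 mm wide (y -14 to 14), 30 mm high (its underside level with the heel's), at the start x 22 to 210 mm of the boom. This point starts at x = 135 mm, 15 mm above the underside, and moves with the sleeve: a good place to carry the boom, closing across the 28 mm width.
- lamp (a point): Middle of the white LED lamp head on the sleeve's far end: 40 (x) x 80 (y) x 28 (z) mm, starting at x = 230 mm of the boom, 15 mm above the underside; moves with the sleeve.
- pin_tip (a point): Tip of the red spring pin, 8 mm across, domed. It sits on the inner tube at x = 80 mm of the boom, 15 mm above the underside, pointing to the boom's +y; sprung out it stands 5 mm proud of the sleeve's side (tip at y = 19 mm) through a 10 mm hole in the sleeve's 2 mm wall. Sprung out, it locks the sleeve.
- sleeve (a joint): How far sleeve and lamp are drawn out along the boom's +x, m. 0: first hole (start); 0.030: next hole. 1.2 mm play either way in a hole, 1 N friction. With a gripper pad flat over the pin, 30 N of grip and the sleeve pulled outwards (some 10 N), the pin's dome slips under the wall, stays under, and snaps out by itself in the next hole.
- pin (a joint): How far the pin is pressed in, m. 0: sprung out; 0.005: flush with the sleeve's side; about 0.007 while it runs under the sleeve's wall. Spring 3 N at first, 5 N flush.
- stand: Dark lamp stand with yellow guide walls, fixed to the desk. Origin on the desk below the middle of the heel pocket; its x axis is where the boom's lamp end must point. Foot plate x -45 to 195 mm, 100 mm wide, 10 mm thick; between pocket and front saddle there is nothing else, so there is room for fingers.
- stand_seat (a point): Centre of the heel pocket's floor, 60 mm above the desk: here lies the boom's origin when home (4 mm play each way in x and y). Walls 22 mm high behind and at both sides, 68 mm apart, with flared lips 10 mm higher; two front lugs, 24 to 34 mm ahead of this point, 40 mm apart, let the sleeve pass and keep the heel from being pulled out.
- saddle (a point): Centre of the front saddle's floor, 60 mm above the desk, 172.5 mm ahead of the seat; 15 mm long. It carries the sleeve between walls 38 mm apart and 20 mm high, with flared lips 10 mm higher.
- rack: Plywood holder fixed to the desk, open above, x -37 to 105 mm, 40 mm high round the heel and 26 mm beside the sleeve. The boom starts in it, lying on the desk, its origin and x axis near the holder's own. Walls stand 4 mm beside the heel and 10 mm beside the sleeve up to x = 105 mm, so fingers do not fit beside the pin; the sleeve beyond lies free. Lift the boom straight up.
- knight_a: Painted toy knight, 40 mm tall, base 25 mm across, beside the plywood holder. Origin: centre of its base. Leave it.
- knight_b: Painted toy knight, 40 mm tall, in front of the stand, where the drawn-out lamp will hang 20 mm above it. Leave it.
- knight_c: Painted toy knight, 40 mm tall, at the far edge of the black mat. Leave it.
- grey_knight: Grey primed toy knight, 40 mm tall, at the far edge of the black mat. Leave it.
- rook: Black chess rook, 66 mm tall, 38 mm across, between holder and stand. Leave it.
- paint_bottle_a: Dropper bottle with a black label, 80 mm tall, 25 mm across, on the left. Leave it.
- paint_bottle_b: Dropper bottle with a blue label, 80 mm tall, 25 mm across, on the right. Leave it.
- rinse_pot: Blue ceramic pot, 80 mm tall, 70 mm across, on the left. Leave it.

How it is judged:
By the outcome, as a careful person would: the job done as asked, in the order asked, and still so for the second after the job is handed in, with the robot touching nothing.
It also fails if it takes over 51 s, if anything falls off the work surface, if the arm or the gripper's body presses on something with over 40 N, if the wrist force passes 120 N, or if a joint passes its speed limit or range.

## Working session

There is one attempt and no reset: what is moved stays moved. The work goes in short steps, Python scripts to look and compute and a tool call to move; the robot and the scene stay as the last step left them, time stands still between calls to the robot, and variables do not carry over. Pictures are saved under pics/ and viewed, at most 10 in all, crops included, and the job is handed in when it is done.

Besides the shell and the picture viewer there is one more tool, called after "Request:" by a JSON object that holds its "fn" and its "kwargs", one argument or row to a line. jog_arm: Moves the arm, as the interface text tells. Its arguments: {"type":"object","properties":{"travel":{"type":"array"},"dr":{"type":"array"},"claw":{"type":"array"},"newtons":{"type":"number"}},"required":["travel","dr","claw"]}

```bash
mkdir -p pics
cat > h.py <<'E'
import numpy as np, cv2
from scipy.spatial.transform import Rotation as R
from plant import r
def cam(n):
    s=r.get_state(); c=r.capture(n)
    if 'hand_eye' in c:
        T=np.eye(4); T[:3,:3]=R.from_euler('xyz',s['eef_rot'],degrees=True).as_matrix(); T[:3,3]=s['tcp_pos']
        T=T@np.array(c['hand_eye'])
    else:
        T=np.eye(4); T[:3,3]=c['position']; a=np.array(c['attitude'])
        T[:3,:3]=a if a.shape==(3,3) else R.from_euler('xyz',a,degrees=True).as_matrix()
    c['T']=T; return c
def ray(c,u,v): 
    d=c['T'][:3,:3]@np.array([(u-c['cx'])/c['fx'],-(v-c['cy'])/c['fy'],-1]); return c['T'][:3,3],d
def onz(c,u,v,z):
    o,d=ray(c,u,v); return o+d*(z-o[2])/d[2]
def cloud(c):
    v,u=np.mgrid[:420,:560]; z=c['range_z']
    p=np.stack([(u-c['cx'])/c['fx']*z,-(v-c['cy'])/c['fy']*z,-z],-1)
    P=p@c['T'][:3,:3].T+c['T'][:3,3]; P[z==0]=np.nan; return P
def save(c,n): cv2.imwrite('pics/'+n,c['pixels'][...,::-1])
E
python3 - <<'E'
from h import *
np.set_printoptions(precision=4,suppress=True)
s=r.get_state(); print(s)
for n in ['scene','side']:
    c=cam(n); save(c,n+'0.png'); print(n,{k:c[k] for k in c if k not in('pixels','range_z')})
    P=cloud(c)
    for t in ['boom','stand','rack','rook','knight_a','paint_bottle_a','rinse_pot','grey_knight']:
        for d in r.regions_of(t,n)[:4]:
            m=d['pixels']; q=P[m]; print(n,t,round(d['conf'],2),d['extent'],np.nanmedian(q,0) , np.nanmax(q[:,2]) if len(q) else '')
    for t in ['boom','carry','lamp','pin_tip','stand','stand_seat','saddle']:
        for d in r.tip_of(t,n)[:1]: print(n,t,d)
E
```

```text
{'time_s': 0.0, 'joints': array([-47.261 ,  20.5909,   0.6341,  -0.0236, -70.1346, -16.5061]), 'qd': array([-0.0988,  0.0427,  0.0741, -0.0489,  0.0032, -0.0722]), 'joint_torque': array([  0.0007, -58.2719,  29.3056,   6.9973,   0.0069,  -0.0002]), 'tcp_pos': array([ 0.2981, -0.605 ,  0.2256]), 'eef_rot': array([ 179.906 ,   -0.0048, -153.7751]), 'contact_force': array([0.0818, 0.5054, 0.0206]), 'moment': array([-0.054 , -0.0111,  0.0097]), 'gripper_force': 0.0, 'gripper_width': 0.08744291149671618}
scene {'fx': 400.71095967286345, 'fy': 400.71095967286345, 'cx': 280.4854963369062, 'cy': 206.35728629544082, 'position': array([1.2466, 0.0043, 1.0801]), 'attitude': array([32.602 ,  0.8356, 86.5414]), 'T': array([[ 0.0603, -0.8404,  0.5386,  1.2466],
       [ 0.9981,  0.0587, -0.0202,  0.0043],
       [-0.0146,  0.5387,  0.8423,  1.0801],
       [ 0.    ,  0.    ,  0.    ,  1.    ]])}
scene boom 0.83 [330.5, 170.6, 365.6, 253.7] [0.6208 0.2349 0.0293] 0.04230023876873967
scene boom 0.71 [113.7, 197.0, 126.6, 214.0] [ 0.5469 -0.4668  0.0388] 0.08060034978896247
scene stand 0.67 [162.0, 1
[... 2767 characters left out ...]
 0.0518] 0.0826632957631358
side grey_knight 0.7 [279.2, 359.8, 294.4, 387.3] [0.4177 0.4663 0.05  ] 0.08115866413569794
side grey_knight 0.68 [268.7, 303.8, 276.2, 316.2] [0.5166 0.3179 0.0052] 0.03690058727098178
side grey_knight 0.57 [244.3, 194.6, 245.3, 204.0] [ 0.7479 -0.0337  0.0086] 0.03325109004640081
side grey_knight 0.31 [299.8, 143.3, 374.0, 198.1] [ 0.4851 -0.2535  0.0176] 0.09433025668036055
side boom {'at': [297.9, 291.8], 'conf': 0.65}
side carry {'at': [244.4, 273.9], 'conf': 0.76}
side lamp {'at': [214.8, 266.6], 'conf': 0.92}
side stand {'at': [358.9, 168.1], 'conf': 0.69}
side stand_seat {'at': [358.0, 168.8], 'conf': 0.72}
side saddle {'at': [201.1, 347.9], 'conf': 0.72}
```

Run:
```python
from h import *
np.set_printoptions(precision=4,suppress=True)
c=cam('scene')
im=c['pixels'][...,::-1][140:290,90:450]; cv2.imwrite('pics/crop1.png',cv2.resize(im,(792,330),interpolation=cv2.INTER_CUBIC))
for n,z,u,v in [('boom',0,340.8,182.5),('carry',.015,345.9,215.3),('lamp',.015,354.6,241),('stand',0,193,184.8),('seat',.06,191.3,174.1),('saddle',.06,175.8,220.9)]: print(n,onz(c,u,v,z))
c=cam('side')
for n,z,u,v in [('boom',0,297.9,291.8),('carry',.015,244.4,273.9),('lamp',.015,214.8,266.6),('seat',.06,358,168.8)]: print(n,onz(c,u,v,z))
```

```text
boom [0.4762 0.2356 0.    ]
carry [0.6126 0.2304 0.015 ]
lamp [0.7034 0.2429 0.015 ]
stand [ 0.4508 -0.255   0.    ]
seat [ 0.4523 -0.2485  0.06  ]
saddle [ 0.6239 -0.2841  0.06  ]
boom [0.4776 0.2343 0.    ]
carry [0.6172 0.2405 0.015 ]
lamp [0.6982 0.2452 0.015 ]
seat [ 0.4493 -0.2581  0.06  ]
```

View pics/crop1.png

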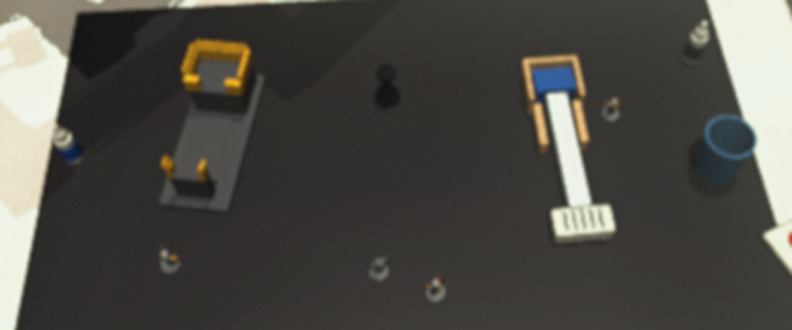

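The picture shows the boom in its holder on the right (heel at crop 555,80, lamp at 583,222). The stand is on the left (pocket at 217,68, saddle at 188,170). The rook stands between them, with the knights well clear of the path.

```bash
cat >> h.py <<'E'
def mv(p0,y0,p1,y1):
    A=R.from_euler('xyz',[180,0,y0],degrees=True); B=R.from_euler('xyz',[180,0,y1],degrees=True)
    print('travel',np.round(A.inv().apply(np.array(p1)-np.array(p0))/.5,4),'dr',np.round(np.degrees((A.inv()*B).as_rotvec())/360,4))
E
python3 - <<'E'
from h import *
mv([.298,-.605,.227],-153.77,[.598,.237,.227],-177.7)
E
```

```text
travel [-1.2825  1.2454  0.    ] dr [ 0.     -0.      0.0665]
```

Request:
{"fn": "jog_arm", "kwargs": {
  "travel": [
    [-0.88,0.855,0],
    [-0.88,0.855,0],
    [-0.88,0.855,0],
    [-0.88,0.855,0],
    [-0.88,0.855,0],
    [-0.88,0.855,0],
    [-0.88,0.855,0],
    [-0.88,0.855,0],
    [-0.88,0.855,0],
    [-0.88,0.855,0]
  ],
  "dr": [
    [0,0,0.0665],
    [0,0,0.0665],
    [0,0,0.0665],
    [0,0,0.0665],
    [0,0,0.0665],
    [0,0,0.0665],
    [0,0,0.0665],
    [0,0,0.0665],
    [0,0,0.0665],
    [0,0,0.0665]
  ],
  "claw": [1,1,1,1,1,1,1,1,1,1]
}}

```text
time_s: 2.95
tcp_pos: [0.5046, -0.0252, 0.227]
eef_rot: [180.0, 0.1, -177.7]
contact_force: [1.0, -0.9, 0.0]
gripper_width: 0.0874
gripper_force: 0.0
```

Run:
```python
from h import *
s=r.get_state(); print(s['tcp_pos'],s['eef_rot'],s['joints'],s['qd'],s['time_s'])
mv(s['tcp_pos'],s['eef_rot'][2],[.598,.237,.227],-177.7)
```

```text
[ 0.50455956 -0.02523593  0.22704564] [ 1.79986988e+02  6.37178255e-02 -1.77658403e+02] [ 1.94543591e+01  4.35370112e+00 -2.03293780e+01  6.95196671e-03
 -6.52521954e+01 -1.07115661e+02] [ 43.21581954  10.76981872  11.55326226   0.19666909  -0.93918692
 -43.11151935] 2.95
travel [-2.082e-01  5.164e-01  1.000e-04] dr [ 0.     -0.      0.0001]
```

Request:
{"fn": "jog_arm", "kwargs": {
  "travel": [
    [-0.208,0.517,0],
    [-0.208,0.517,0],
    [-0.208,0.517,0],
    [-0.208,0.517,0],
    [-0.208,0.517,0],
    [-0.208,0.517,0],
    [-0.208,0.517,0],
    [-0.208,0.517,0],
    [-0.208,0.517,0],
    [-0.208,0.517,0]
  ],
  "dr": [
    [0,0,0],
    [0,0,0],
    [0,0,0],
    [0,0,0],
    [0,0,0],
    [0,0,0],
    [0,0,0],
    [0,0,0],
    [0,0,0],
    [0,0,0]
  ],
  "claw": [1,1,1,1,1,1,1,1,1,1]
}}

```text
time_s: 4.2
tcp_pos: [0.5977, 0.2344, 0.2269]
eef_rot: [180.0, 0.0, -177.7]
contact_force: [0.6, -0.4, -0.1]
gripper_width: 0.0879
gripper_force: 0.0
```

Run:
```python
from h import *
np.set_printoptions(precision=4,suppress=True)
s=r.get_state(); print(s['tcp_pos'],s['eef_rot'],s['joints'])
c=cam('wrist'); save(c,'w1.png'); P=cloud(c)
for t,z in [('boom',0),('carry',.015),('lamp',.015),('pin_tip',.015)]:
    for d in r.tip_of(t,'wrist')[:2]: print(t,d,onz(c,*d['at'],z))
# sleeve top: points z 27-33mm
m=(P[...,2]>.024)&(P[...,2]<.034); q=P[m]; print(m.sum())
for x in np.arange(.50,.76,.02):
    k=q[(abs(q[:,0]-x)<.01)&(abs(q[:,1]-.237)<.06)]
    if len(k)>10: print(round(x,2),len(k),np.percentile(k[:,1],[2,50,98]),k[:,2].mean())
```

```text
[0.5977 0.2344 0.2269] [ 179.9792    0.0244 -177.7468] [  38.7989   17.4385   -3.7779   -0.0024  -68.7516 -126.5448]
boom {'at': [285.4, 70.8], 'conf': 0.56} [0.4741 0.2354 0.    ]
carry {'at': [281.4, 188.4], 'conf': 0.86} [0.608 0.236 0.015]
lamp {'at': [281.4, 262.7], 'conf': 0.64} [0.7071 0.24   0.015 ]
pin_tip {'at': [281.9, 189.3], 'conf': 0.71} [0.6091 0.2367 0.015 ]
7846
0.5 396 [0.1991 0.2357 0.2672] 0.029594635327278438
0.52 800 [0.2003 0.2356 0.2666] 0.028459312784145464
0.54 798 [0.2005 0.236  0.267 ] 0.028361729819157824
0.56 760 [0.2008 0.2367 0.2673] 0.028363428811285417
0.58 588 [0.2019 0.2369 0.2666] 0.028950686304103888
0.6 405 [0.2248 0.2379 0.2514] 0.030081464327591508
0.62 378 [0.2254 0.2383 0.2515] 0.030079144560748863
0.64 366 [0.226  0.2392 0.2523] 0.03003871611534879
0.66 352 [0.2266 0.2401 0.2533] 0.03008530572587899
0.68 469 [0.2061 0.2409 0.2768] 0.028945429586563116
0.7 927 [0.2026 0.2403 0.2788] 0.02847796462531537
0.72 490 [0.2028 0.2385 0.2792] 0.02845941306390636
```

View pics/w1.png

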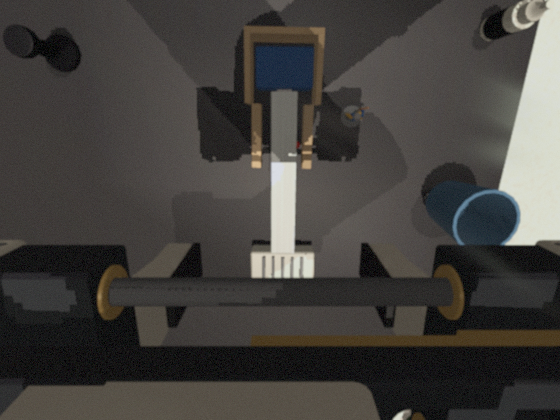

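The wrist view shows the sleeve running from the heel (285,65) to the lamp (283,262), with the red pin at (300,146) between the holder walls. The sleeve beyond x≈0.59 is free, so I'll descend there.

Request:
{"fn": "jog_arm", "kwargs": {
  "travel": [
    [-0.026,0.004,0.1],
    [-0.026,0.004,0.2],
    [-0.026,0.004,0.28],
    [-0.026,0.004,0.34],
    [-0.026,0.004,0.39],
    [-0.026,0.004,0.42],
    [-0.026,0.004,0.44],
    [-0.026,0.004,0.444],
    [-0.026,0.004,0.444],
    [-0.026,0.004,0.444]
  ],
  "dr": [
    [0,0,0],
    [0,0,0],
    [0,0,0],
    [0,0,0],
    [0,0,0],
    [0,0,0],
    [0,0,0],
    [0,0,0],
    [0,0,0],
    [0,0,0]
  ],
  "claw": [0.8,0.8,0.8,0.8,0.8,0.8,0.8,0.8,0.6,0.5],
  "newtons": 35
}}

```text
time_s: 5.7
tcp_pos: [0.611, 0.2378, 0.0055]
eef_rot: [180.0, 0.1, -177.7]
contact_force: [-0.9, 0.0, -0.2]
gripper_width: 0.0558
gripper_force: 0.0
```

Request:
{"fn": "jog_arm", "kwargs": {
  "travel": [
    [0,0,0],
    [0,0,0],
    [0,0,0],
    [0,0,0],
    [0,0,0],
    [0,0,0],
    [0,0,0],
    [0,0,0],
    [0,0,0],
    [0,0,0]
  ],
  "dr": [
    [0,0,0],
    [0,0,0],
    [0,0,0],
    [0,0,0],
    [0,0,0],
    [0,0,0],
    [0,0,0],
    [0,0,0],
    [0,0,0],
    [0,0,0]
  ],
  "claw": [0.2,0.2,0.2,0.2,0.2,0.2,0.2,0.2,0.2,0.2],
  "newtons": 35
}}

```text
time_s: 6.95
tcp_pos: [0.6106, 0.2376, 0.0047]
eef_rot: [180.0, 0.0, -177.7]
contact_force: [-1.4, 1.2, 3.8]
gripper_width: 0.0281
gripper_force: 35.0
```

Request:
{"fn": "jog_arm", "kwargs": {
  "travel": [
    [0,0,-0.02],
    [0,0,-0.06],
    [0,0,-0.12],
    [0,0,-0.2],
    [0,0,-0.28],
    [0,0,-0.35],
    [0,0,-0.4],
    [0,0,-0.4],
    [0,0,-0.4],
    [0,0,-0.4]
  ],
  "dr": [
    [0,0,0],
    [0,0,0],
    [0,0,0],
    [0,0,0],
    [0,0,0],
    [0,0,0],
    [0,0,0],
    [0,0,0],
    [0,0,0],
    [0,0,0]
  ],
  "claw": [0.2,0.2,0.2,0.2,0.2,0.2,0.2,0.2,0.2,0.2]
}}

```text
time_s: 8.2
tcp_pos: [0.6097, 0.2369, 0.2026]
eef_rot: [-179.9, -0.2, -177.7]
contact_force: [-0.1, 0.7, -3.9]
gripper_width: 0.0279
gripper_force: 35.0
```

Run:
```python
from h import *
np.set_printoptions(precision=4,suppress=True)
s=r.get_state(); print(s['tcp_pos'],s['eef_rot'],s['contact_force'],s['moment'])
# stand from depth
for n in ['scene','side']:
    c=cam(n); P=cloud(c); px=c['pixels'].astype(int)
    yel=(px[...,0]>130)&(px[...,2]<90)&(px[...,0]-px[...,2]>80)&(P[...,1]<-.15)&(P[...,1]>-.36)&(P[...,2]>.05)&(P[...,2]<.11)
    q=P[yel]; print(n,len(q))
    for nm,sel in [('rear',q[:,0]<.52),('front',q[:,0]>.56)]:
        k=q[sel]; 
        if len(k)>5: print(nm,len(k),k.min(0),k.max(0),cv2.minAreaRect(k[:,:2].astype(np.float32)))
    if n=='side':
        for t,z in [('boom',.2),('carry',.215),('lamp',.215),('pin_tip',.215)]:
            for d in r.tip_of(t,n)[:1]: print(t,d,onz(c,*d['at'],z))
```

```text
[0.6097 0.2369 0.2026] [-179.9171   -0.1541 -177.7228] [-0.1098  0.6902 -3.8797] [ 0.0125 -0.0214 -0.0086]
scene 276
rear 250 [ 0.4121 -0.3     0.0591] [ 0.4877 -0.2076  0.0963] ((0.44829061627388, -0.25354236364364624), (0.08775241672992706, 0.07171452790498734), 82.05208587646484)
front 26 [ 0.6082 -0.313   0.0801] [ 0.6308 -0.2582  0.0961] ((0.6194727420806885, -0.28599613904953003), (0.05707012861967087, 0.013976835645735264), 79.01739501953125)
side 65
rear 51 [ 0.413  -0.2955  0.0579] [ 0.4873 -0.2108  0.0938] ((0.4485130310058594, -0.2522798180580139), (0.08410836011171341, 0.0657777413725853), 80.11091613769531)
front 14 [ 0.6101 -0.314   0.0785] [ 0.6271 -0.2592  0.0921] ((0.6176669597625732, -0.2859726846218109), (0.0557154044508934, 0.01017514057457447), 80.27571868896484)
boom {'at': [296.6, 231.7], 'conf': 0.83} [0.4818 0.24   0.2   ]
carry {'at': [241.6, 210.7], 'conf': 0.61} [0.6121 0.2341 0.215 ]
pin_tip {'at': [240.2, 211.5], 'conf': 0.54} [0.6137 0.2377 0.215 ]
```

Request:
{"fn": "jog_arm", "kwargs": {
  "travel": [
    [0.005,-0.06,0],
    [0.015,-0.16,0],
    [0.027,-0.28,0],
    [0.04,-0.4,0],
    [0.05,-0.52,0],
    [0.062,-0.64,0],
    [0.073,-0.76,0],
    [0.084,-0.87,0],
    [0.092,-0.95,0],
    [0.097,-1.0,0]
  ],
  "dr": [
    [0,0,0.003],
    [0,0,0.006],
    [0,0,0.01],
    [0,0,0.014],
    [0,0,0.018],
    [0,0,0.022],
    [0,0,0.026],
    [0,0,0.03],
    [0,0,0.033],
    [0,0,0.0356]
  ],
  "claw": [0.2,0.2,0.2,0.2,0.2,0.2,0.2,0.2,0.2,0.2]
}}

```text
time_s: 9.75
tcp_pos: [0.5809, -0.2669, 0.2046]
eef_rot: [-180.0, -0.0, 169.3]
contact_force: [-0.0, 1.5, -4.0]
gripper_width: 0.0279
gripper_force: 35.0
```

Run:
```python
from h import *
s=r.get_state(); print(s['tcp_pos'],s['eef_rot'],s['time_s'])
mv(s['tcp_pos'],s['eef_rot'][2],[.5817,-.2788,.15],-190.5)
```

```text
[ 0.58087555 -0.26686106  0.20455457] [-1.79993092e+02 -8.17521801e-03  1.69298301e+02] 9.75
travel [-0.0061 -0.0232  0.1091] dr [-0.      0.     -0.0006]
```

Request:
{"fn": "jog_arm", "kwargs": {
  "travel": [
    [-0.006,-0.023,0.03],
    [-0.006,-0.023,0.07],
    [-0.006,-0.023,0.11],
    [-0.006,-0.023,0.14],
    [-0.006,-0.023,0.15],
    [-0.006,-0.023,0.15],
    [-0.006,-0.023,0.15],
    [-0.006,-0.023,0.15],
    [-0.006,-0.023,0.15],
    [-0.006,-0.023,0.15]
  ],
  "dr": [
    [0,0,0],
    [0,0,0],
    [0,0,0],
    [0,0,0],
    [0,0,0],
    [0,0,0],
    [0,0,0],
    [0,0,0],
    [0,0,0],
    [0,0,0]
  ],
  "claw": [0.2,0.2,0.2,0.2,0.2,0.2,0.2,0.2,0.2,0.2]
}}

```text
time_s: 11.0
tcp_pos: [0.583, -0.276, 0.1298]
eef_rot: [180.0, 0.0, 169.5]
contact_force: [-0.2, -0.1, -3.4]
gripper_width: 0.0277
gripper_force: 35.0
```

```bash
cat > m.py <<'E'
from h import *
np.set_printoptions(precision=4,suppress=True)
s=r.get_state(); print(s['tcp_pos'],s['eef_rot'])
a=np.radians(-10.6); ex=np.array([np.cos(a),np.sin(a)]); ey=np.array([-ex[1],ex[0]]); o=np.array([.449,-.254])
import sys
for n in ['wrist','scene']:
    c=cam(n); save(c,n+sys.argv[1]+'.png'); P=cloud(c); px=c['pixels'].astype(int)
    L=np.stack([(P[...,:2]-o)@ex,(P[...,:2]-o)@ey,P[...,2]],-1)
    near=(abs(L[...,1])<.08)&(L[...,0]>-.07)&(L[...,0]<.3)&(L[...,2]>.05)
    R_,G,B=px[...,0],px[...,1],px[...,2]
    for nm,m in [('blue',near&(B>R_*1.5)&(B>60)),('yellow',near&(R_>B*2)&(R_>70)&(G>R_*.5))]:
        q=L[m]
        for lo,hi in [(-.07,.08),(.14,.21)]:
            k=q[(q[:,0]>lo)&(q[:,0]<hi)]
            if len(k)>20: print(n,nm,len(k),'x',np.percentile(k[:,0],[1,50,99]),'y',np.percentile(k[:,1],[1,50,99]),'z',np.percentile(k[:,2],[1,50,99]), cv2.minAreaRect(k[:,:2].astype(np.float32)))
E
python3 m.py 2
```

```text
[ 0.583  -0.276   0.1298] [179.9988   0.018  169.4729]
wrist blue 1921 x [0.0199 0.0205 0.021 ] y [-0.0241  0.0041  0.0316] z [0.1293 0.1496 0.1571] ((0.02041778527200222, 0.0037468615919351578), (0.05742747709155083, 0.0014471020549535751), 89.69467163085938)
wrist yellow 2926 x [0.0019 0.0223 0.0349] y [-0.0428 -0.0291  0.0421] z [0.0627 0.0826 0.093 ] ((0.01786363124847412, -0.0003190822899341583), (0.0860881432890892, 0.03479225933551788), 89.48260498046875)
scene blue 213 x [-0.02    0.0009  0.02  ] y [-0.0244  0.0067  0.0342] z [0.1555 0.1609 0.1655] ((-0.0004015602171421051, 0.004840891808271408), (0.0424325056374073, 0.05946658179163933), 0.4401715397834778)
scene yellow 34 x [-0.0342 -0.027  -0.0019] y [-0.0415  0.0296  0.042 ] z [0.0781 0.0875 0.0945] ((-0.018752271309494972, -0.0007301382720470428), (0.019308151677250862, 0.08588378876447678), 11.105647087097168)
scene yellow 25 x [0.1652 0.1737 0.18  ] y [0.0189 0.0245 0.0514] z [0.0665 0.0814 0.2159] ((0.16814002394676208, 0.03387695550918579), (0.013324139639735222, 0.033735450357198715), 23.807815551757812)
```

View pics/wrist2.png

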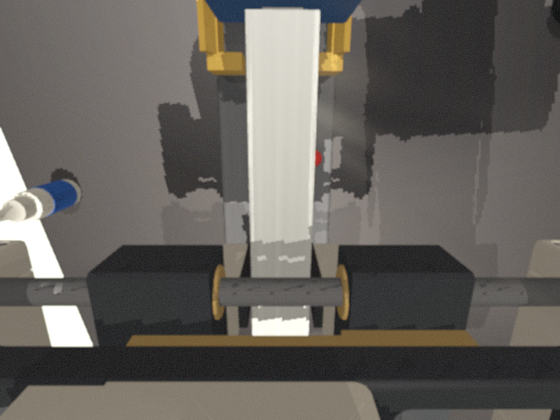

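The wrist view shows the heel (280,8) above the pocket lugs (225,62 and 330,62). It sits about 4 mm too far to the +y side, with the red pin visible at (318,158). I'll correct y and lower.

Request:
{"fn": "jog_arm", "kwargs": {
  "travel": [
    [-0.001,-0.008,0],
    [-0.001,-0.008,0.01],
    [-0.001,-0.008,0.03],
    [-0.001,-0.008,0.05],
    [-0.001,-0.008,0.06],
    [-0.001,-0.008,0.07],
    [-0.001,-0.008,0.075],
    [-0.001,-0.008,0.08],
    [-0.001,-0.008,0.085],
    [-0.001,-0.008,0.09]
  ],
  "dr": [
    [0,0,0],
    [0,0,0],
    [0,0,0],
    [0,0,0],
    [0,0,0],
    [0,0,0],
    [0,0,0],
    [0,0,0],
    [0,0,0],
    [0,0,0]
  ],
  "claw": [0.2,0.2,0.2,0.2,0.2,0.2,0.2,0.2,0.2,0.2]
}}

```text
time_s: 12.35
tcp_pos: [0.5828, -0.28, 0.0846]
eef_rot: [-180.0, 0.0, 169.5]
contact_force: [1.2, 0.9, -2.6]
gripper_width: 0.0279
gripper_force: 35.0
```

```bash
python3 m.py 3
```

```text
[ 0.5828 -0.28    0.0846] [-179.9989    0.017   169.4736]
wrist blue 1841 x [0.0204 0.021  0.0215] y [-0.0282 -0.0022  0.0273] z [0.0834 0.1039 0.1117] ((0.021093763411045074, -0.00041904672980308533), (0.05732748657464981, 0.001380241708829999), 89.63030242919922)
wrist yellow 4765 x [0.0136 0.0268 0.035 ] y [-0.0424 -0.0203  0.0417] z [0.0629 0.0821 0.0928] ((0.02376861870288849, -0.00044927746057510376), (0.08611922711133957, 0.02284313552081585), 89.82534790039062)
scene blue 200 x [-0.0195  0.      0.022 ] y [-0.0276  0.0032  0.0308] z [0.1104 0.116  0.1196] ((0.0011824723333120346, 0.0009039547294378281), (0.04405627027153969, 0.061034396290779114), 2.675790548324585)
scene yellow 79 x [-0.0339 -0.0115  0.028 ] y [-0.0362  0.0346  0.0423] z [0.0614 0.0828 0.0953] ((0.01135433278977871, 0.013182662427425385), (0.05179322510957718, 0.09363201260566711), 38.63144302368164)
scene yellow 29 x [0.1633 0.1755 0.1803] y [-0.0287  0.0235  0.0429] z [0.0647 0.081  0.1506] ((0.1729704588651657, 0.01023736409842968), (0.016814542934298515, 0.0780489444732666), 3.546966314315796)
```

Request:
{"fn": "jog_arm", "kwargs": {
  "travel": [
    [0,0,0.008],
    [0,0,0.016],
    [0,0,0.022],
    [0,0,0.028],
    [0,0,0.032],
    [0,0,0.036],
    [0,0,0.038],
    [0,0,0.04],
    [0,0,0.04],
    [0,0,0.04]
  ],
  "dr": [
    [0,0,0],
    [0,0,0],
    [0,0,0],
    [0,0,0],
    [0,0,0],
    [0,0,0],
    [0,0,0],
    [0,0,0],
    [0,0,0],
    [0,0,0]
  ],
  "claw": [0.2,0.2,0.2,0.2,0.2,0.2,0.2,0.2,0.2,0.2]
}}

```text
time_s: 13.7
tcp_pos: [0.5827, -0.28, 0.0647]
eef_rot: [-180.0, 0.0, 169.5]
contact_force: [-0.4, -0.1, -1.5]
gripper_width: 0.0276
gripper_force: 35.0
```

Request:
{"fn": "jog_arm", "kwargs": {
  "travel": [
    [0,0,0],
    [0,0,0],
    [0,0,0],
    [0,0,0],
    [0,0,0],
    [0,0,-0.03],
    [0,0,-0.08],
    [0,0,-0.14],
    [0,0,-0.18],
    [0,0,-0.18]
  ],
  "dr": [
    [0,0,0],
    [0,0,0],
    [0,0,0],
    [0,0,0],
    [0,0,0],
    [0,0,0],
    [0,0,0],
    [0,0,0],
    [0,0,0],
    [0,0,0]
  ],
  "claw": [0.8,0.8,0.8,0.8,0.8,0.8,0.8,0.8,0.8,0.8]
}}

```text
time_s: 14.95
tcp_pos: [0.584, -0.2804, 0.1577]
eef_rot: [-180.0, 0.3, 169.5]
contact_force: [0.0, -0.2, -0.6]
gripper_width: 0.0702
gripper_force: 0.0
```

```bash
python3 m.py 4
python3 - <<'E'
from h import *
np.set_printoptions(precision=4,suppress=True)
c=cam('wrist'); P=cloud(c); px=c['pixels'].astype(int)
a=np.radians(-10.6); ex=np.array([np.cos(a),np.sin(a)]); ey=np.array([-ex[1],ex[0]]); o=np.array([.449,-.254])
L=np.stack([(P[...,:2]-o)@ex,(P[...,:2]-o)@ey,P[...,2]],-1)
m=(px[...,0]>90)&(px[...,0]>px[...,1]*2.2)&(px[...,0]>px[...,2]*2)
print('red',m.sum(),np.median(L[m],0),L[m].min(0),L[m].max(0), np.argwhere(m).mean(0))
for d in r.tip_of('pin_tip','wrist')[:2]:
    p=onz(c,*d['at'],.075)[:2]; print(d,(p-o)@ex,(p-o)@ey,p)
m=(L[...,2]>.085)&(L[...,2]<.096)&(abs(L[...,1])<.018)
for x in np.arange(.03,.2,.02):
    k=L[m&(abs(L[...,0]-x)<.01)]
    if len(k)>10: print(round(x,2),len(k),np.percentile(k[:,1],[2,50,98]),k[:,2].mean())
E
```

```text
[ 0.584  -0.2804  0.1577] [-179.9797    0.2686  169.4923]
wrist blue 4684 x [-0.0046  0.0085  0.0212] y [-0.0288 -0.0001  0.0286] z [0.0763 0.0959 0.0977] ((0.008086111396551132, 1.7095357179641724e-05), (0.05936041846871376, 0.026641275733709335), 89.52738189697266)
wrist yellow 3367 x [-0.0085  0.0179  0.035 ] y [-0.0428 -0.0203  0.0422] z [0.0658 0.0829 0.0929] ((0.011190244928002357, -0.00021113082766532898), (0.08620354533195496, 0.04798269644379616), 89.55889892578125)
wrist yellow 667 x [0.1652 0.17   0.1807] y [-0.0283  0.0181  0.0268] z [0.0603 0.0843 0.0921] ((0.17255614697933197, 0.004904378205537796), (0.02084154263138771, 0.06814542412757874), 5.694034099578857)
scene yellow 108 x [-0.0346 -0.0047  0.0334] y [-0.0418  0.0339  0.0426] z [0.0674 0.0883 0.0962] ((-0.002697983756661415, 0.0011300034821033478), (0.08603603392839432, 0.06792881339788437), 86.33523559570312)
scene yellow 48 x [0.1489 0.1742 0.181 ] y [-0.0345  0.0186  0.0266] z [0.0637 0.083  0.1708] ((0.17368879914283752, -0.004021689295768738), (0.03647887706756592, 0.06031161546707153), 24.912879943847656)
red 30 [0.0806 0.0161 0.0781] [0.0776 0.0151 0.0756] [0.0841 0.0176 0.0805] [142.5    303.2333]
0.03 1361 [-0.014   0.0003  0.0143] 0.09043041736572215
0.05 1324 [-0.0137 -0.0003  0.0132] 0.09001124857891034
0.07 1184 [-0.014  -0.0003  0.013 ] 0.09002438923893853
0.09 1118 [-0.0137 -0.0003  0.0131] 0.09008882334111078
0.11 1019 [-0.014  -0.001   0.0129] 0.09003404238692085
0.13 959 [-0.0143 -0.001   0.013 ] 0.09003936155681531
0.15 886 [-0.0141 -0.001   0.0127] 0.09007166861732085
0.17 826 [-0.0142 -0.001   0.0124] 0.09004640286382438
0.19 216 [-0.0144 -0.001   0.0125] 0.09007921889261493
```

View pics/wrist4.png

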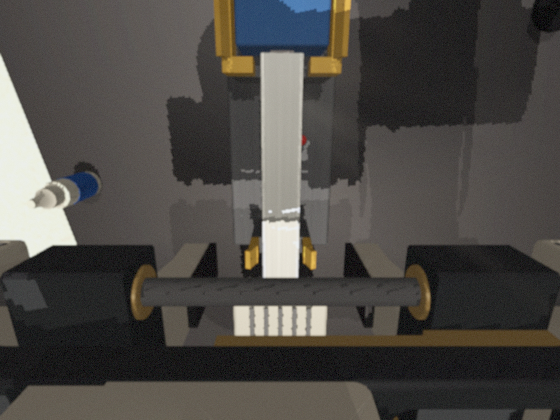

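The boom lies home: heel in the pocket (283,25), sleeve level in the saddle (280,250), pin at (303,142). Next I'll go to the pin.

Request:
{"fn": "jog_arm", "kwargs": {
  "travel": [
    [0.04,0.001,0],
    [0.08,0.001,0.01],
    [0.11,0.001,0.03],
    [0.1105,0.001,0.07],
    [0.1105,0.001,0.11],
    [0.1105,0.001,0.15],
    [0.1105,0.001,0.18],
    [0.1105,0.001,0.197],
    [0.1105,0.001,0.197],
    [0.1105,0.001,0.197]
  ],
  "dr": [
    [0,0,0.001],
    [0,0,0.001],
    [0,0,0.001],
    [0,0,0.001],
    [0,0,0.001],
    [0,0,0.001],
    [0,0,0.001],
    [0,0,0.001],
    [0,0,0.001],
    [0,0,0.001]
  ],
  "claw": [0.8,0.8,0.8,0.8,0.8,0.8,0.8,0.8,0.7,0.6],
  "newtons": 30
}}

```text
time_s: 16.4
tcp_pos: [0.5289, -0.2695, 0.0566]
eef_rot: [-180.0, 0.0, 169.1]
contact_force: [0.3, 0.4, 0.4]
gripper_width: 0.0567
gripper_force: 0.0
```

Run:
```python
from h import *
s=r.get_state(); print(s['tcp_pos'],s['eef_rot'],s['time_s'])
mv(s['tcp_pos'],s['eef_rot'][2],[.5285,-.2694,.056],-191)
c=cam('wrist'); save(c,'w5.png')
```

```text
[ 0.5288802  -0.26952159  0.05663141] [-1.79994749e+02  4.87889954e-02  1.69119434e+02] 16.4
travel [0.0008 0.0001 0.0013] dr [-0.     -0.      0.0003]
```

View pics/w5.png

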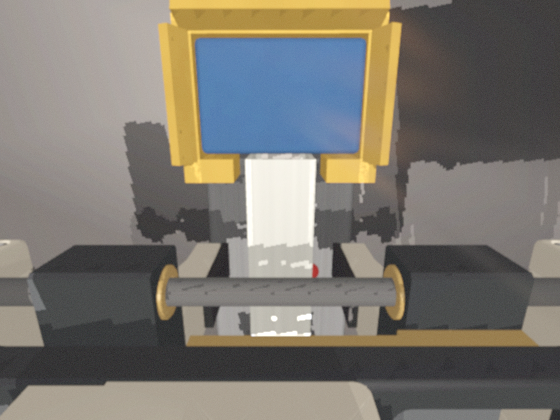

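The heel sits squarely in the pocket (280,95), and the pin (314,270) is between the open fingers. I'll squeeze at 30 N.

Request:
{"fn": "jog_arm", "kwargs": {
  "travel": [
    [0,0,0],
    [0,0,0],
    [0,0,0],
    [0,0,0],
    [0,0,0],
    [0,0,0],
    [0,0,0],
    [0,0,0],
    [0,0,0],
    [0,0,0]
  ],
  "dr": [
    [0,0,0],
    [0,0,0],
    [0,0,0],
    [0,0,0],
    [0,0,0],
    [0,0,0],
    [0,0,0],
    [0,0,0],
    [0,0,0],
    [0,0,0]
  ],
  "claw": [0.2,0.2,0.2,0.2,0.2,0.2,0.2,0.2,0.2,0.2],
  "newtons": 30
}}

```text
time_s: 17.7
tcp_pos: [0.5283, -0.2695, 0.0563]
eef_rot: [-180.0, -0.0, 169.1]
contact_force: [-3.7, -0.8, 5.6]
gripper_width: 0.0279
gripper_force: 30.0
```

Request:
{"fn": "jog_arm", "kwargs": {
  "travel": [
    [-0.003,0,0],
    [-0.006,0,0],
    [-0.009,0,0],
    [-0.012,0,0],
    [-0.015,0,0],
    [-0.018,0,0],
    [-0.021,0,0],
    [-0.024,0,0],
    [-0.027,0,0],
    [-0.03,0,0]
  ],
  "dr": [
    [0,0,0],
    [0,0,0],
    [0,0,0],
    [0,0,0],
    [0,0,0],
    [0,0,0],
    [0,0,0],
    [0,0,0],
    [0,0,0],
    [0,0,0]
  ],
  "claw": [0.2,0.2,0.2,0.2,0.2,0.2,0.2,0.2,0.2,0.2]
}}

```text
time_s: 18.95
tcp_pos: [0.5342, -0.2708, 0.0559]
eef_rot: [180.0, -0.9, 169.0]
contact_force: [-29.7, 10.6, 29.2]
gripper_width: 0.0277
gripper_force: 30.0
```

```bash
cat > k.py <<'E'
from h import *
import sys
np.set_printoptions(precision=4,suppress=True)
s=r.get_state(); print(s['tcp_pos'],s['eef_rot'],s['contact_force'],s['time_s'])
c=cam('wrist'); save(c,sys.argv[1]); P=cloud(c); px=c['pixels'].astype(int)
a=np.radians(-10.6); ex=np.array([np.cos(a),np.sin(a)]); ey=np.array([-ex[1],ex[0]]); o=np.array([.449,-.254])
L=np.stack([(P[...,:2]-o)@ex,(P[...,:2]-o)@ey,P[...,2]],-1)
near=(abs(L[...,1])<.05)&(L[...,0]>-.05)&(L[...,0]<.14)
R_,G,B=[px[...,i] for i in range(3)]
k=L[near&(B>R_*1.5)&(B>60)&(L[...,2]>.092)]; print('heel',k.min(0),k.max(0))
k=L[near&(abs(L[...,1])<.011)&(abs(L[...,2]-.09)<.003)&(abs(L[...,0]-.045)<.03)&(B<R_*1.3)]; print('sleeve start',np.percentile(k[:,0],[0,1,5]),len(k))
m=near&(R_>90)&(R_>G*2.2)&(R_>B*2); 
if m.any(): print('red',m.sum(),np.median(L[m],0),L[m].max(0))
E
python3 k.py w6.png
```

```text
[ 0.5342 -0.2708  0.0559] [179.9807  -0.906  169.0364] [-29.7421  10.6197  29.2499] 18.95
heel [-0.0152 -0.0301  0.0931] [0.0245 0.0292 0.0984]
sleeve start [0.0297 0.0299 0.0315] 5483
```

Request:
{"fn": "jog_arm", "kwargs": {
  "travel": [
    [0,0,-0.002],
    [0,0,-0.004],
    [0,0,-0.006],
    [0,0,-0.006],
    [0,0,-0.006],
    [0,0,-0.006],
    [0,0,-0.006],
    [0,0,-0.006],
    [0,0,-0.006],
    [0,0,-0.006]
  ],
  "dr": [
    [0,0,0],
    [0,0,0],
    [0,0,0],
    [0,0,0],
    [0,0,0],
    [0,0,0],
    [0,0,0],
    [0,0,0],
    [0,0,0],
    [0,0,0]
  ],
  "claw": [0.2,0.2,0.2,0.2,0.2,0.2,0.2,0.2,0.2,0.2]
}}

```text
time_s: 20.25
tcp_pos: [0.5345, -0.2708, 0.056]
eef_rot: [179.9, -0.9, 169.0]
contact_force: [-18.9, 3.9, 4.5]
gripper_width: 0.0279
gripper_force: 30.0
```

```bash
python3 k.py w7.png
```

```text
[ 0.5345 -0.2708  0.056 ] [179.95    -0.9291 168.9983] [-18.8665   3.8795   4.4792] 20.25
heel [-0.0154 -0.0301  0.0924] [0.0246 0.0292 0.0987]
sleeve start [0.03   0.0302 0.0318] 5445
```

View pics/w7.png

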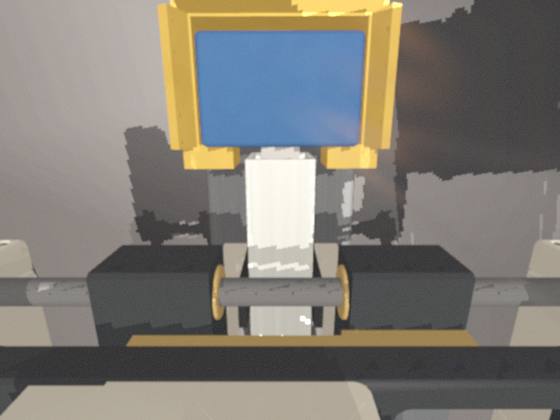

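Request:
{"fn": "jog_arm", "kwargs": {
  "travel": [
    [-0.004,0,-0.0005],
    [-0.008,0,-0.001],
    [-0.012,0,-0.0015],
    [-0.016,0,-0.002],
    [-0.02,0,-0.002],
    [-0.02,0,-0.002],
    [-0.02,0,-0.002],
    [-0.02,0,-0.002],
    [-0.02,0,-0.002],
    [-0.02,0,-0.002]
  ],
  "dr": [
    [0,0,0],
    [0,0,0],
    [0,0,0],
    [0,0,0],
    [0,0,0],
    [0,0,0],
    [0,0,0],
    [0,0,0],
    [0,0,0],
    [0,0,0]
  ],
  "claw": [0.2,0.2,0.2,0.2,0.2,0.2,0.2,0.2,0.2,0.2]
}}

```text
time_s: 21.55
tcp_pos: [0.5537, -0.2743, 0.0605]
eef_rot: [-180.0, 0.1, 169.1]
contact_force: [-0.0, 0.4, -3.6]
gripper_width: 0.0281
gripper_force: 30.0
```

```bash
python3 k.py w8.png
```

```text
[ 0.5537 -0.2743  0.0605] [-179.9932    0.0786  169.1254] [-0.0109  0.3893 -3.6435] 21.55
heel [-0.0058 -0.0299  0.092 ] [0.0244 0.0293 0.1015]
sleeve start [0.0242 0.0242 0.0243] 832
```

Request:
{"fn": "jog_arm", "kwargs": {
  "travel": [
    [0,0,0.002],
    [0,0,0.004],
    [0,0,0.006],
    [0,0,0.008],
    [0,0,0.008],
    [0,0,0.008],
    [0,0,0.008],
    [0,0,0.008],
    [0,0,0.008],
    [0,0,0.008]
  ],
  "dr": [
    [0,0,0],
    [0,0,0],
    [0,0,0],
    [0,0,0],
    [0,0,0],
    [0,0,0],
    [0,0,0],
    [0,0,0],
    [0,0,0],
    [0,0,0]
  ],
  "claw": [0.2,0.2,0.2,0.2,0.2,0.2,0.2,0.2,0.2,0.2]
}}

```text
time_s: 22.85
tcp_pos: [0.5533, -0.2742, 0.0562]
eef_rot: [-180.0, 0.0, 169.1]
contact_force: [2.7, -0.3, -0.7]
gripper_width: 0.0278
gripper_force: 30.0
```

```bash
python3 k.py w9.png
```

```text
[ 0.5533 -0.2742  0.0562] [-179.9969    0.0334  169.1196] [ 2.7    -0.2664 -0.7273] 22.85
heel [-0.0056 -0.0298  0.092 ] [0.0243 0.0294 0.0983]
sleeve start [0.0241 0.0488 0.0495] 3418
```

View pics/w9.png

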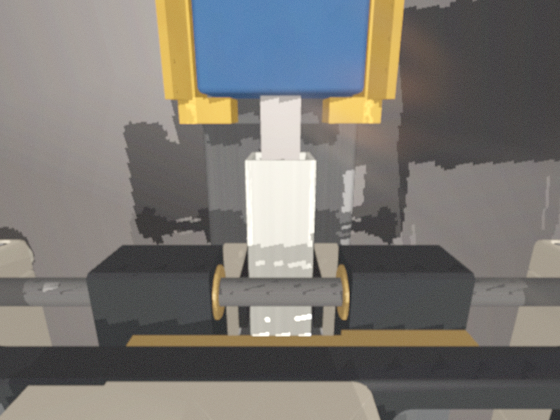

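The sleeve (start at 280,157) is about 22 mm out, with the pin running under the wall and the heel held by the lugs. About 7.5 mm remains.

Request:
{"fn": "jog_arm", "kwargs": {
  "travel": [
    [-0.003,0,0],
    [-0.006,0,0],
    [-0.009,0,0],
    [-0.011,0,0],
    [-0.013,0,0],
    [-0.015,0,0],
    [-0.016,0,0],
    [-0.017,0,0],
    [-0.018,0,0],
    [-0.018,0,0]
  ],
  "dr": [
    [0,0,0],
    [0,0,0],
    [0,0,0],
    [0,0,0],
    [0,0,0],
    [0,0,0],
    [0,0,0],
    [0,0,0],
    [0,0,0],
    [0,0,0]
  ],
  "claw": [0.2,0.2,0.2,0.2,0.2,0.2,0.2,0.2,0.2,0.2]
}}

```text
time_s: 24.15
tcp_pos: [0.5619, -0.2759, 0.0559]
eef_rot: [-180.0, -0.0, 169.1]
contact_force: [-3.5, 0.4, 2.6]
gripper_width: 0.0277
gripper_force: 30.0
```

```bash
python3 k.py w10.png
```

```text
[ 0.5619 -0.2759  0.0559] [-179.9979   -0.0059  169.1144] [-3.4774  0.3682  2.6117] 24.15
heel [ 0.0032 -0.0299  0.092 ] [0.0244 0.0295 0.0988]
sleeve start [0.0244 0.0576 0.0581] 2348
red 57 [0.0836 0.0167 0.0777] [0.0868 0.0179 0.0797]
```

The pin is visible again and standing out at y≈18 mm, with the sleeve about 30 mm out. I'll push back a few mm to check the lock and ease the heel off the lugs, then release.

Request:
{"fn": "jog_arm", "kwargs": {
  "travel": [
    [0.003,0,0],
    [0.006,0,0],
    [0.008,0,0],
    [0.009,0,0],
    [0.009,0,0],
    [0.009,0,0],
    [0.009,0,0],
    [0.009,0,0],
    [0.009,0,0],
    [0.009,0,0]
  ],
  "dr": [
    [0,0,0],
    [0,0,0],
    [0,0,0],
    [0,0,0],
    [0,0,0],
    [0,0,0],
    [0,0,0],
    [0,0,0],
    [0,0,0],
    [0,0,0]
  ],
  "claw": [0.2,0.2,0.2,0.2,0.2,0.2,0.5,0.7,0.8,0.8]
}}

```text
time_s: 25.45
tcp_pos: [0.5574, -0.275, 0.0561]
eef_rot: [180.0, -0.0, 169.1]
contact_force: [-1.1, -0.3, 0.0]
gripper_width: 0.0623
gripper_force: 0.0
```

Request:
{"fn": "jog_arm", "kwargs": {
  "travel": [
    [0,0,0],
    [0,0,0],
    [0,0,-0.02],
    [0,0,-0.06],
    [0,0,-0.12],
    [0,0,-0.18],
    [0,0,-0.22],
    [0,0,-0.22],
    [0,0,-0.22],
    [0,0,-0.22]
  ],
  "dr": [
    [0,0,0],
    [0,0,0],
    [0,0,0],
    [0,0,0],
    [0,0,0],
    [0,0,0],
    [0,0,0],
    [0,0,0],
    [0,0,0],
    [0,0,0]
  ],
  "claw": [0.8,0.8,0.8,0.8,0.8,0.8,0.8,0.8,0.8,0.8]
}}

```text
time_s: 26.7
tcp_pos: [0.5569, -0.2748, 0.1651]
eef_rot: [180.0, -0.1, 169.1]
contact_force: [0.5, 0.6, 0.4]
gripper_width: 0.0702
gripper_force: 0.0
```

```bash
python3 k.py w11.png
python3 - <<'E'
from h import *
c=cam('scene'); P=cloud(c)
im=c['pixels'][...,::-1][140:290,90:450]; cv2.imwrite('pics/crop9.png',cv2.resize(im,(792,330),interpolation=cv2.INTER_CUBIC))
E
```

```text
[ 0.5569 -0.2748  0.1651] [179.9948  -0.0933 169.1091] [0.4596 0.5703 0.4223] 26.7
heel [-0.017  -0.0295  0.092 ] [0.023  0.0296 0.0982]
sleeve start [0.0227 0.0228 0.0539] 880
red 24 [0.0814 0.0161 0.0781] [0.0847 0.0178 0.0795]
```

View pics/w11.png

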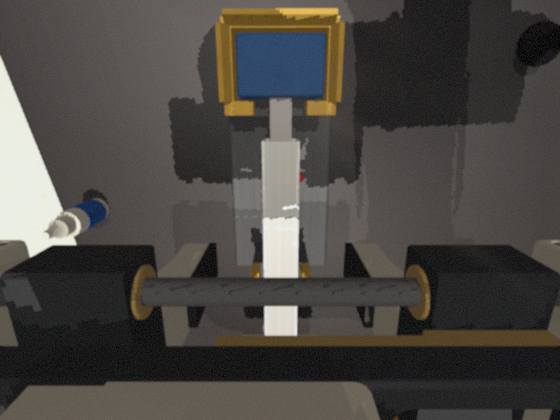

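View pics/crop9.png

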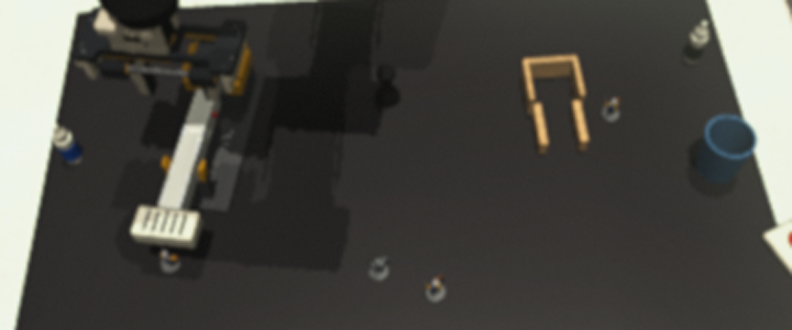

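The boom lies home with the sleeve drawn out. The pin stands out at (301,177) with its lock holding, the gripper is clear, and the figures, rook, bottles and pot stand where they did. I'm handing it in.

```bash
python3 -c "
from plant import r
print(r.close_job())"
```

```text
the job is handed in; nothing more can be done
None
```

The boom lies released and home in the stand, with the sleeve drawn out about 30 mm, the pin sprung out and holding in the next hole, and the other things left standing; I handed the job in after about 27 s on the robot's clock.

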